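# Right the fallen oil sample bottle in its spill tray

## Robot

A 7-joint arm with a two-finger parallel gripper is mounted at the origin on the work surface. World frame = base frame: x ahead of the robot, y to its left, z up, the work surface at z = 0. Lengths are in m, angles in rad, forces in N, time in s.
With the tool pointing down it reaches from about 0.4 to 0.875 m from the base axis. Payload 19.3 kg.
Tool frame: the origin (TCP) lies midway between the tips of the shut fingers; the grasp point (between the pads) lies ctrl.pinch_z behind it (ctrl.pinch_z is the distance from the TCP to the grasp point, in m); x points along the fingers, z is the direction in which the jaws open and shut, and the axes are right-handed (so a half turn about x gives the same grasp; the last joint's range is limited). The gripper opens to 85 mm and grips with 20 to 120 N. Pads are 22 mm wide; open, the fingers measure 114 mm over their backs; the gripper's body (76 mm by 85 mm) begins 54 mm behind the grasp point. The pads swing forward as they close: fully open they stand 13 mm farther back than shut.
Start: joints at [-1.222, 0.521, -0.036, 1.599, 0.021, 1.021, -0.113], TCP at [0.254, 0.571, 0.231] pointing down, gripper open.
Joint ranges: [-2.91, 2.91], [-0.3, 2.13], [-1.5, 1.42], [0.17, 2.43], [-1.26, 4.41], [0.16, 1.93], [-2.52, 2.52]. Speed limits (rad/s): [1.89, 1.89, 2.39, 2.39, 3.01, 3.01, 3.01].

## Interface

Orientations are given as [roll, pitch, yaw] about the fixed x, y, z axes, in that order (R = Rz(yaw) Ry(pitch) Rx(roll)).
In Python, from cell import telemetry, eyes, ctrl gives the robot as it stands.
- The arm moves only by the shell command python3 -m handwheel 'ROWS'. ROWS is JSON, a list of rows, each an object of numbers: "jaw": the opening in per cent of the stroke, from 0 (shut) to 100 (fully open); "x", "y", "z": the shift along the tool's x, y, z in m; "ax", "ay", "az": the turn, a rotation vector about the tool's x, y, z in degrees. A call has 1 to 20 rows; each row is the pose to reach, as a shift and turn from the pose commanded when the call began, along the tool's axes at that moment; what a row does not reach only later rows make up. A row lasts 1/12 s, in which the tool goes at most 41.7 mm and 7.16 degrees, less where a joint would pass 70% of its speed; a pose out of reach is approached as far as the arm can. A call with a gripper value outside its range is refused whole. The fingers move at their own pace and stop on an object; the grip force is fixed at half the most. Time passes only in rows, so rows that repeat a pose let the fingers close. It gives the time, the measured TCP pose, the force and the opening at its end, in the units of the state.
- telemetry.observe(): the state, without advancing time (a new reading comes with each control period).
- eyes.read_camera(name): name is "side" or "top"; returns a dict with "color" (400x640x3 uint8, red, green, blue), "K" (3x3 intrinsics, pixels), "rvec" (rotation vector, rad) and "tvec" (3), from world to camera coordinates, as OpenCV has them. Camera axes: x right, y down, z forward; pixel columns grow to the right and rows downward; lengths in m; the calibration is good to about 2 mm. A picture is of the moment at which its call begins. There is no depth.
- ctrl.hand_in(): hands the job in, once; it reports no verdict.
The state is a dict: "clock": time; "joints": joint angles; "qd": joint speeds; "joint_torque": joint torques, N m; "tool_pos": TCP position; "tcp_rot": TCP orientation; "ft_force": force on the tool from outside, world axes, zero at the start; "wrist_torque": the same for the moment, N m; "finger_gap": finger opening in m.
Only numpy, scipy, OpenCV 4.12 (cv2) and the standard library are available. Lean on these libraries where they do the work, as an engineer would, in place of code of your own. Each camera call takes 0.05 s, during which the arm holds its last target.

## Task

A square white oil sample bottle has been knocked over and lies on the bench. Stand it upright, cap up, on the floor of the grey spill tray, in the clear space beside the bottles already there. Set it down rather than letting it drop, let go of it, and leave the other bottles, the beaker and the syringe standing or lying where they are.

Things in the scene. Friction and masses are not known exactly. Their poses are not given: they have to be found in the camera images.
- bottle: the fallen bottle, loose, 0.15-0.3 kg, lying on a flat side. White body of square section 54 x 54 mm from the base to 106 mm, shoulder to a 29 mm neck at 120 mm; black screw cap 36 mm in diameter from 124 to 150 mm (its top). Origin: centre of the base; +z along its axis to the cap, x and y square to its flat sides. At the start the cap points to the robot's right (-y) within 35 degrees.
- tray: low grey plastic spill tray, does not move: 170 mm (its x) by 370 mm (its y) outside, 28 mm high, walls 4 mm, rim overhanging 8 mm outside, flat inner floor 4 mm above the bench. Origin: centre of its underside, on the bench; z up. Two bottles stand near its long middle line; the clear space is at its +y or -y end.
- tray_bottle: a second white bottle, same shape and size as the fallen one, standing loose in the tray. Origin: centre of its base; z up to its cap, x and y square to its flat sides.
- amber_bottle: an amber glass bottle with a paper label and white cap, 68 mm in diameter, 155 mm tall, standing loose in the tray. Origin: centre of its base, z up to its cap.
- beaker: an empty clear glass beaker, 68 mm in diameter at the rim, 95 mm tall, standing loose on the bench behind the fallen bottle as the robot sees it. Origin: centre of its underside.
- syringe: a large plastic syringe lying loose on the bench, about 170 mm long, 22 mm thick, 38 mm across its finger flange. Origin: under the middle of its barrel, on the bench; +x points to its nozzle.
Mind the look-alikes: they are no part of the job. Leave any green or pink look-alike of the bottle alone.

How it is judged:
At the end, for the whole second after the job is handed in: The fallen bottle stands upright, cap up (within 4.5 degrees), released and still, with its base flat on the tray's floor inside the tray's walls; the two other bottles still stand upright in the tray (angle between each of bottle, tray_bottle, amber_bottle's own z axis and vertical below 0.08 rad and z of bottle in the frame of tray between 0.001 and 0.008 m and x of bottle in the frame of tray between -0.065 and 0.065 m and y of bottle in the frame of tray between -0.165 and 0.165 m and linear speed of bottle below 0.02 m/s and angular speed of bottle below 0.2 rad/s); the robot touches nothing.
It fails at once if the sample bottle is let go in the air and falls more than about 2 cm (linear speed of bottle above 0.65 m/s and contact force between bottle and anything else below 0.05 N).
It fails at once if a bottle in the tray is shifted by more than 3 cm or tipped by more than 17 degrees (distance of any of tray_bottle, amber_bottle from where it was at the start of the episode above 0.03 m or angle between any of tray_bottle, amber_bottle's own z axis and vertical above 0.3 rad).
It fails at once if the beaker or the syringe is shifted by more than 4 cm, or the beaker is tipped by more than 17 degrees (distance of any of beaker, syringe from where it was at the start of the episode above 0.04 m or angle between beaker's own z axis and vertical above 0.3 rad).
It also fails if it takes over 48 s, if anything falls off the work surface, if the arm or the gripper's body presses on something with over 40 N, if the wrist force passes 120 N, or if a joint passes its speed limit or range.

## Working session

There is one attempt and no reset: what is moved stays moved. The work goes in short steps, Python scripts to look and compute and a shell command to move; the robot and the scene stay as the last step left them, time stands still between calls to the robot, and variables do not carry over. Pictures are saved under pics/ and viewed, and the job is handed in when it is done.

```bash
ls; mkdir -p pics; cat > h.py <<'E'
import numpy as np,cv2
from cell import telemetry,eyes,ctrl
def snap(n,f):
    d=eyes.read_camera(n); cv2.imwrite(f'pics/{f}.png',d['color'][:,:,::-1]); np.savez(f'pics/{f}.npz',**d); return d
def load(f): return np.load(f'pics/{f}.npz')
def proj(d,P): return cv2.projectPoints(np.array(P,float).reshape(-1,1,3),d['rvec'],d['tvec'],d['K'],None)[0].reshape(-1,2)
def ray(d,uv):
    R=cv2.Rodrigues(d['rvec'])[0]; c=-R.T@d['tvec'].ravel(); v=R.T@np.linalg.inv(d['K'])@np.array([uv[0],uv[1],1.]); return c,v/np.linalg.norm(v)
def onz(d,uv,z):
    c,v=ray(d,uv); return c+v*(z-c[2])/v[2]
def tri(d1,uv1,d2,uv2):
    c1,v1=ray(d1,uv1);c2,v2=ray(d2,uv2)
    s=np.linalg.lstsq(np.c_[v1,-v2],c2-c1,rcond=None)[0]
    a=c1+v1*s[0];b=c2+v2*s[1]; return (a+b)/2,np.linalg.norm(a-b)
def crop(f,x0,y0,x1,y1,k,out):
    im=cv2.imread(f'pics/{f}.png')[y0:y1,x0:x1]; cv2.imwrite(f'pics/{out}.png',cv2.resize(im,None,fx=k,fy=k,interpolation=cv2.INTER_CUBIC))
E
python3 - <<'E'
from h import *
for n in('side','top'):
    d=snap(n,n+'0');print(n,ray(d,(320,200)))
print(telemetry.observe(),ctrl.pinch_z)
E
```

```text
pics
side (array([ 0.20943851, -0.71973754,  0.77018409]), array([ 0.2916682 ,  0.66942655, -0.683226  ]))
top (array([ 0.27852167, -0.03441926,  1.29059081]), array([ 0.18892515, -0.01247544, -0.98191224]))
{'clock': 0.1, 'joints': array([-1.22219515,  0.52196046, -0.03632709,  1.59990393,  0.02119448,
        1.02106991, -0.11278513]), 'qd': array([-0.00162754, -0.00191873, -0.00097847, -0.00228667,  0.00186874,
        0.00131739, -0.00098245]), 'joint_torque': array([ 5.08360157e-03, -9.28482485e+01,  1.98426448e+00, -3.70525002e+01,
        1.80432462e-02,  5.37697953e-03,  3.64545531e-05]), 'tool_pos': array([0.25408324, 0.57072746, 0.23079636]), 'tcp_rot': array([-3.07909803,  1.56983935, -1.92710303]), 'ft_force': array([-0.28771298, -0.28106564, -0.60369686]), 'wrist_torque': array([-0.00564982,  0.05869758, -0.01584818]), 'finger_gap': 0.08531753959811439} 0.0187
```

View pics/side0.png

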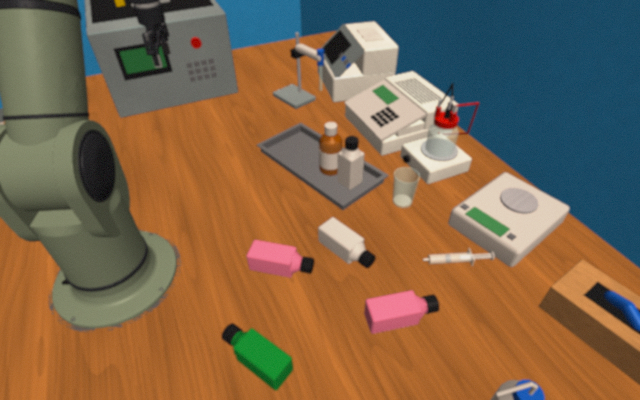

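View pics/top0.png

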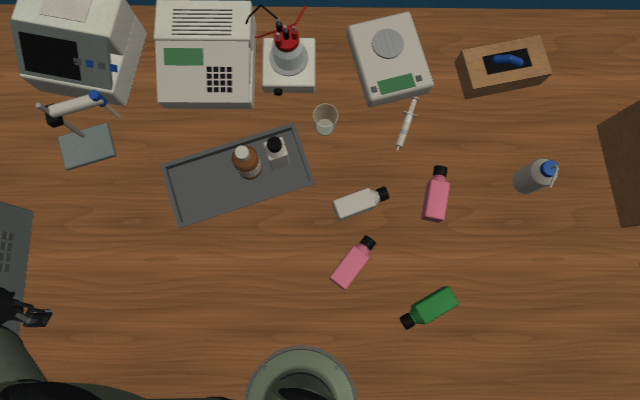

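The side view shows the white fallen bottle at about (345,242), cap at (367,259). In the top view its body is at (358,204) and its cap at (382,194). The tray's clear end is on the left in the top view, around (205,190), with the amber bottle at (245,160) and the white one at (277,150). The pink and green look-alikes are separate. I'll enlarge the crops next.

```bash
python3 - <<'E'
from h import *
crop('top0',320,175,400,235,10,'ct1'); crop('top0',155,115,325,235,4.7,'ct2')
crop('side0',310,210,390,270,10,'cs1'); crop('side0',250,115,420,215,4.7,'cs2')
E
```

```text
(no output)
```

View pics/ct1.png

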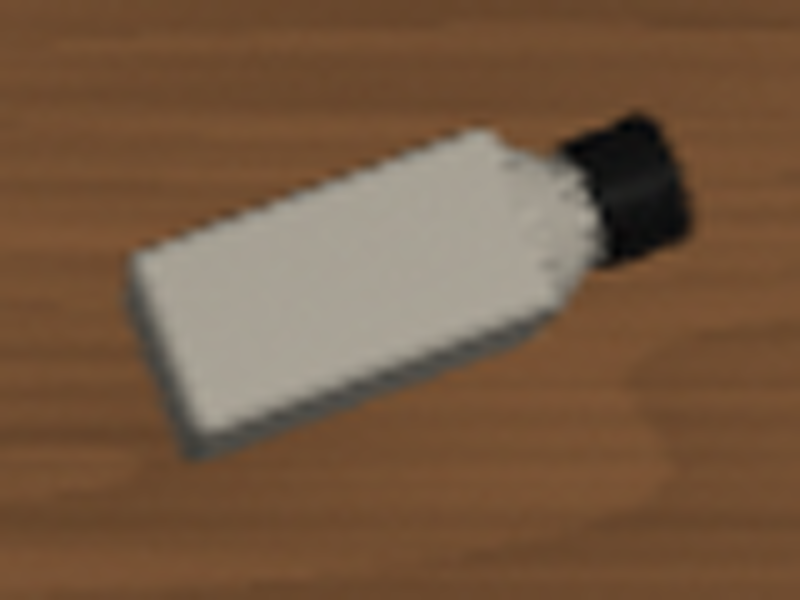

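View pics/cs1.png

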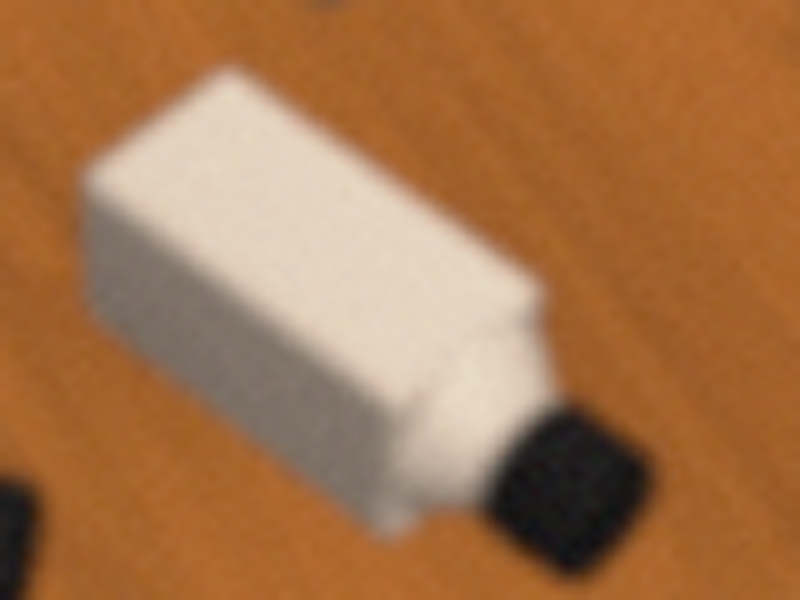

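View pics/ct2.png

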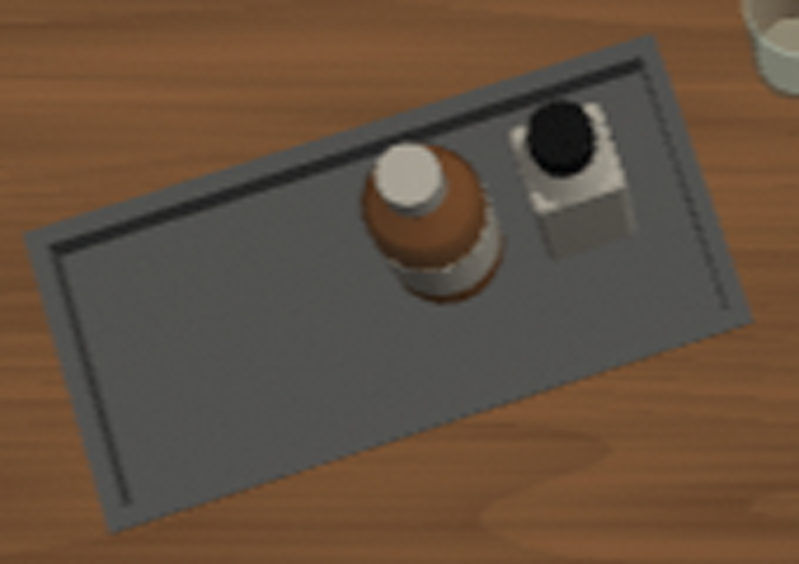

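View pics/cs2.png

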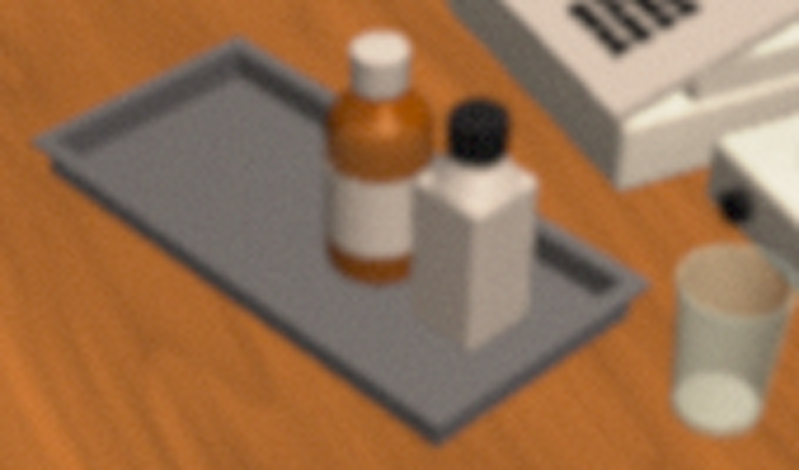

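```bash
cat > m.py <<'E'
from h import *
t=load('top0');s=load('side0')
def ct(p,o,k): return ((p[0]+.5)/k+o[0]-.5,(p[1]+.5)/k+o[1]-.5)
print('bottle top face')
B=[]
for n,a,b in [('base near',(200,433),(88,180)),('base far',(137,258),(233,68)),('sh far',(487,132),(543,290)),('sh near',(560,305),(398,405))]:
    P,e=tri(t,ct(a,(320,175),10),s,ct(b,(310,210),10)); B.append(P); print(n,P.round(4),round(e,4))
B=np.array(B); ax=(B[2]+B[3]-B[0]-B[1])/2; print('len',np.linalg.norm(ax),'dir deg',np.degrees(np.arctan2(ax[1],ax[0])),'w',np.linalg.norm(B[1]-B[0]),np.linalg.norm(B[2]-B[3]),'mid',B.mean(0))
T=[]
for n,a,b in [('+x+y',(28,235),(238,40)),('+x-y',(652,38),(645,287)),('-x-y',(752,322),(437,430)),('-x+y',(110,532),(38,143))]:
    P,e=tri(t,ct(a,(155,115),4.7),s,ct(b,(250,115),4.7)); T.append(P); print(n,P.round(4),round(e,4))
T=np.array(T); print('tray c',T.mean(0),'L',np.linalg.norm(T[0]-T[1]),np.linalg.norm(T[3]-T[2]),'W',np.linalg.norm(T[0]-T[3]),np.linalg.norm(T[1]-T[2]))
y=(T[0]+T[3]-T[1]-T[2])/2; print('tray y dir',np.degrees(np.arctan2(y[1],y[0])))
for n,a,b in [('amber cap',(409,173),(381,50)),('white cap',(562,138),(478,120)),('fallen cap',(632,195),(570,490))]:
    if n[0]=='f': P=tri(t,ct(a,(320,175),10),s,ct(b,(310,210),10))
    else: P=tri(t,ct(a,(155,115),4.7),s,ct(b,(250,115),4.7))
    print(n,P)
E
python3 m.py
```

```text
bottle top face
base near [ 0.4711 -0.1023  0.0506] 0.0037
base far [ 0.5176 -0.0858  0.0544] 0.0042
sh far [ 0.5533 -0.18    0.0515] 0.0051
sh near [ 0.5059 -0.1983  0.0531] 0.0047
len 0.10136265359028529 dir deg -69.66813432612324 w 0.049511782548601606 0.05089477230033776 mid [ 0.5119875  -0.14160017  0.05239269]
+x+y [0.6205 0.3862 0.025 ] 0.003
+x-y [0.7433 0.0242 0.0245] 0.0019
-x-y [ 0.5706 -0.0361  0.025 ] 0.0034
-x+y [0.4491 0.329  0.0224] 0.0078
tray c [0.59586117 0.17583635 0.02422898] L 0.38221327660357485 0.3848845536812518 W 0.1807468533495108 0.18289815710701823
tray y dir 108.57137487351034
amber cap (array([0.619751  , 0.144918  , 0.15686474]), np.float64(0.0029439920663265865))
white cap (array([0.64211685, 0.0651595 , 0.1506876 ]), np.float64(0.004424837751881972))
fallen cap (array([ 0.54000637, -0.22134469,  0.03091419]), np.float64(0.00404851303268863))
```

```bash
cat >> h.py <<'E'
from scipy.spatial.transform import Rotation as Ro
def cur():
    o=telemetry.observe(); return np.array(o['tool_pos']),Ro.from_euler('xyz',o['tcp_rot']),o
def mk(a,zj): # tool x=a, tool z=zj
    a=np.array(a)/np.linalg.norm(a); zj=np.array(zj)/np.linalg.norm(zj); return Ro.from_matrix(np.c_[a,np.cross(zj,a),zj])
def delta(P,R,P0=None,R0=None):
    if P0 is None: P0,R0,_=cur()
    return (R0.inv().apply(np.array(P)-P0)).round(4),np.degrees((R0.inv()*R).as_rotvec()).round(2)
E
cat > plan.py <<'E'
from h import *
phi=np.radians(-69.67); u=np.array([np.cos(phi),np.sin(phi),0]); n=np.array([-u[1],u[0],0]); Z=np.array([0,0,1.])
M=np.array([0.512,-0.1416,0.027])
th=np.radians(30)
a=-Z*np.cos(th)-u*np.sin(th)
af=u*np.cos(th)-Z*np.sin(th)
G=M+0.019*u
Rp={s:mk(a,s*n) for s in(1,-1)}; 
yd=np.radians(108.57);ty=np.array([np.cos(yd),np.sin(yd),0])
Rf={s:mk(u*np.sin(np.radians(60))-Z*np.cos(np.radians(60)),s*n) for s in(1,-1)}
E
python3 - <<'E'
from plan import *
P,R,o=cur(); print(R.as_matrix().round(3))
t=load('top0');print('beaker',onz(t,(325,128),0),'syr',onz(t,(407,125),.01),'pinkR',onz(t,(436,195),.05),'pinkL',onz(t,(352,265),.05))
for s in(1,-1):
    print(s,delta(G+a*.0187+[0,0,.16],Rp[s]))
E
```

```text
[[-0.    -0.914  0.407]
 [-0.001  0.407  0.914]
 [-1.    -0.    -0.001]]
beaker [ 0.73596711 -0.06475428  0.        ] syr [ 0.74287077 -0.29751688  0.01      ] pinkR [ 0.53209926 -0.36065555  0.05      ] pinkL [ 0.34573873 -0.13351419  0.05      ]
1 (array([ 0.0606, -0.532 , -0.5527]), array([ 44.59, -12.  ,  28.41]))
-1 (array([ 0.0606, -0.532 , -0.5527]), array([-130.56,  -35.02,  -14.79]))
```

```bash
python3 -m handwheel '[{"jaw":100,"x":0,"y":-0.266,"z":-0.276,"ax":22,"ay":-6,"az":14},{"jaw":100,"x":0,"y":-0.266,"z":-0.276,"ax":22,"ay":-6,"az":14},{"jaw":100,"x":0,"y":-0.266,"z":-0.276,"ax":22,"ay":-6,"az":14},{"jaw":100,"x":0,"y":-0.266,"z":-0.276,"ax":22,"ay":-6,"az":14},{"jaw":100,"x":0,"y":-0.266,"z":-0.276,"ax":22,"ay":-6,"az":14},{"jaw":100,"x":0,"y":-0.266,"z":-0.276,"ax":22,"ay":-6,"az":14},{"jaw":100,"x":0,"y":-0.266,"z":-0.276,"ax":22,"ay":-6,"az":14},{"jaw":100,"x":0,"y":-0.266,"z":-0.276,"ax":22,"ay":-6,"az":14},{"jaw":100,"x":0,"y":-0.266,"z":-0.276,"ax":22,"ay":-6,"az":14},{"jaw":100,"x":0,"y":-0.266,"z":-0.276,"ax":22,"ay":-6,"az":14},{"jaw":100,"x":0,"y":-0.266,"z":-0.276,"ax":22,"ay":-6,"az":14}]'; python3 - <<'E'
from plan import *
P,R,o=cur();print(o['joints']);print(delta(G+a*.0187+[0,0,.16],Rp[1]))
with open('log.txt','a') as f: f.write(repr([list(o['joints']),list(P),list(o['tcp_rot'])])+'\n')
E
```

```text
clock: 1.02
tool_pos: [0.3861, 0.2078, 0.2312]
tcp_rot: [1.36, 1.307, 2.121]
ft_force: [0.2, -0.5, 0.5]
finger_gap: 0.0855
[-0.46671552  0.26203036  0.03803329  2.05147448 -0.35165468  0.89165974
  0.56175256]
(array([-0.0388, -0.3515, -0.1541]), array([22.35, -5.87, 14.4 ]))
```

```bash
python3 -m handwheel '[{"jaw":100,"x":-0.039,"y":-0.351,"z":-0.154,"ax":22.4,"ay":-5.9,"az":14.4},{"jaw":100,"x":-0.039,"y":-0.351,"z":-0.154,"ax":22.4,"ay":-5.9,"az":14.4},{"jaw":100,"x":-0.039,"y":-0.351,"z":-0.154,"ax":22.4,"ay":-5.9,"az":14.4},{"jaw":100,"x":-0.039,"y":-0.351,"z":-0.154,"ax":22.4,"ay":-5.9,"az":14.4},{"jaw":100,"x":-0.039,"y":-0.351,"z":-0.154,"ax":22.4,"ay":-5.9,"az":14.4},{"jaw":100,"x":-0.039,"y":-0.351,"z":-0.154,"ax":22.4,"ay":-5.9,"az":14.4},{"jaw":100,"x":-0.039,"y":-0.351,"z":-0.154,"ax":22.4,"ay":-5.9,"az":14.4},{"jaw":100,"x":-0.039,"y":-0.351,"z":-0.154,"ax":22.4,"ay":-5.9,"az":14.4},{"jaw":100,"x":-0.039,"y":-0.351,"z":-0.154,"ax":22.4,"ay":-5.9,"az":14.4},{"jaw":100,"x":-0.039,"y":-0.351,"z":-0.154,"ax":22.4,"ay":-5.9,"az":14.4},{"jaw":100,"x":-0.039,"y":-0.351,"z":-0.154,"ax":22.4,"ay":-5.9,"az":14.4},{"jaw":100,"x":-0.039,"y":-0.351,"z":-0.154,"ax":22.4,"ay":-5.9,"az":14.4},{"jaw":100,"x":-0.039,"y":-0.351,"z":-0.154,"ax":22.4,"ay":-5.9,"az":14.4}]'; python3 - <<'E'
from plan import *
P,R,o=cur();print(o['joints']);print(delta(G+a*.0187+[0,0,.16],Rp[1]))
with open('log.txt','a') as f: f.write(repr([list(o['joints']),list(P),list(o['tcp_rot'])])+'\n')
snap('side','side1');snap('top','top1')
E
```

```text
clock: 2.1
tool_pos: [0.5157, -0.1451, 0.1708]
tcp_rot: [1.57, 1.045, 1.931]
ft_force: [1.2, 0.1, 0.5]
finger_gap: 0.0854
[ 0.23415534  0.68932861  0.23999204  1.63508426 -0.52711173  1.28809249
  1.07978758]
(array([-0.0025, -0.0044, -0.0023]), array([ 0.28, -0.15, -0.11]))
```

View pics/side1.png

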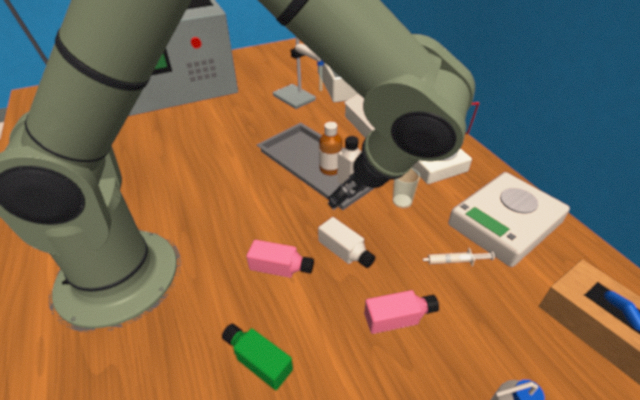

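View pics/top1.png

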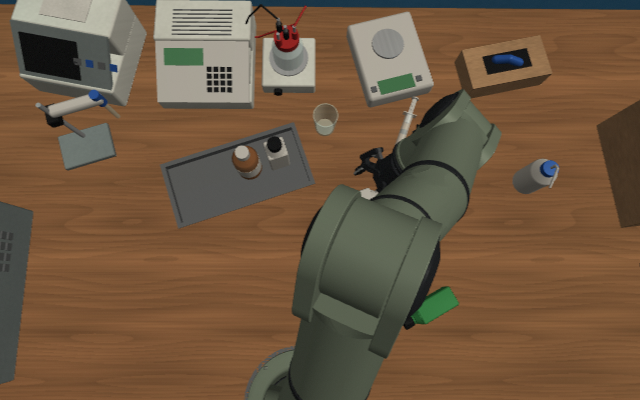

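```bash
cat > kin.py <<'E'
from h import *
from scipy.optimize import least_squares
import itertools,ast,os
def Rz(t): return Ro.from_rotvec([0,0,t])
def Ry(t): return Ro.from_rotvec([0,t,0])
def fk(q,p,sg):
    # p: l1,l2,l3,l4, offsets x,y at shoulder, elbow, wrist ; tool yaw
    s1,s3,s5,s7=sg
    L1,L2,L3,L4,ox2,oy2,ox3,oy3,ox4,oy4,psi=p
    R=Rz(s1*q[0]); P=np.array([0,0,L1])
    R=R*Ry(q[1]); P=P+R.apply([ox2,oy2,L2]); 
    R=R*Rz(s3*q[2]); R=R*Ry(q[3]); P=P+R.apply([ox3,oy3,L3])
    R=R*Rz(s5*q[4]); R=R*Ry(q[5]); P=P+R.apply([ox4,oy4,L4])
    R=R*Rz(s7*q[6])*Rz(psi)
    # tool x = flange z
    R=R*Ro.from_matrix(np.array([[0,0,1],[0,1,0],[1,0,0]]).T*np.array([[1],[-1],[1]]) if False else np.array([[0,1,0],[0,0,1],[1,0,0]]))
    return P,R
D=[([-1.22219515,0.52196046,-0.03632709,1.59990393,0.02119448,1.02106991,-0.11278513],[0.25408324,0.57072746,0.23079636],[-3.07909803,1.56983935,-1.92710303])]
D+=[ast.literal_eval(l.replace('np.float64','')) for l in open('log.txt')]
def res(p,sg):
    r=[]
    for q,P,e in D:
        p_,R_=fk(q,p,sg); r+=list(p_-P)+list((Ro.from_euler('xyz',e).inv()*R_).as_rotvec()*.3)
    return np.array(r+list(1e-3*np.array(p[4:10])))
def fit():
    b=None
    for sg in itertools.product((1,-1),repeat=4):
        for psi in(0,1.57,3.14,-1.57):
            f=least_squares(res,[.4,.4,.4,.3,0,0,0,0,0,0,psi],args=(sg,))
            if b is None or f.cost<b[0].cost: b=(f,sg)
    return b
if __name__=='__main__':
    f,sg=fit(); print(len(D),f.cost,sg,f.x.round(4)); print(np.abs(f.fun).max()); np.savez('kin.npz',p=f.x,sg=sg)
E
python3 kin.py
```

```text
3 9.208230678713713e-10 (-1, -1, -1, -1) [ 3.1800e-01  5.2940e-01  4.2070e-01  3.2530e-01  1.8000e-03 -1.8700e-02
 -1.0000e-03 -3.8500e-02  2.0000e-03 -1.9000e-03  1.5708e+00]
3.846537746152975e-05
```

```bash
cat > ik.py <<'E'
from plan import *
from kin import fk
k=np.load('kin.npz');p=k['p'];sg=tuple(k['sg'])
lo=np.array([-2.91,-.3,-1.5,.17,-1.26,.16,-2.52])+.05;hi=np.array([2.91,2.13,1.42,2.43,4.41,1.93,2.52])-.05
from scipy.optimize import least_squares
def ik(P,R,q0,w=1e-3):
    def r(q):
        a,b=fk(q,p,sg); return np.r_[(a-P)*10,(R.inv()*b).as_rotvec()*3,w*(q-q0)]
    f=least_squares(r,np.clip(q0,lo,hi),bounds=(lo,hi)); a,b=fk(f.x,p,sg)
    return f.x,np.linalg.norm(a-P),np.degrees((R.inv()*b).magnitude())
E
python3 - <<'E'
from ik import *
q0=np.array(cur()[2]['joints'])
C=np.array([.596,.176,0])
for th0 in (30,40,20):
  for dyaw in (0,-30,30,-60,60,90,-90,180):
    # bottle rel to tool fixed; final yaw of bottle rotated by dyaw
    th=np.radians(th0); Rd=Rz=Ro.from_rotvec([0,0,np.radians(dyaw)])
    af=Rd.apply(u*np.cos(th)-Z*np.sin(th)); R=mk(af,Rd.apply(n))
    Gp=C+.1*ty+[0,0,.004+.072]; P=Gp+af*.0187
    best=min((ik(P,R,q0+np.random.default_rng(i).normal(0,.8,7)*(i>0)) for i in range(8)),key=lambda x:x[1]+x[2]*.01)
    print(th0,dyaw,best[0].round(2),round(best[1],4),round(best[2],2))
E
```

```text
30 0 [-1.5   1.65  1.37  1.51 -0.55  1.15  0.  ] 0.0 0.0
30 -30 [-1.16  1.42  0.93  1.13 -0.17  1.61 -0.6 ] 0.0 0.0
30 30 [-1.71  1.69  1.37  1.89 -0.93  0.58  0.59] 0.0 0.0
30 -60 [-0.84  1.33  0.52  0.94 -0.12  1.88 -1.09] 0.0126 3.53
30 60 [-0.17  1.19 -1.02  2.17  2.17  1.77 -0.99] 0.0 0.0
30 90 [ 0.35  1.63 -1.45  2.34  2.74  1.61 -0.07] 0.0 0.0
30 -90 [-0.49  1.23  0.01  0.95 -0.13  1.88 -1.69] 0.0246 6.88
30 180 [-0.06  1.01 -0.09  1.61 -1.05  1.17 -2.14] 0.0 0.0
40 0 [-1.48  1.57  1.37  1.56 -0.68  1.11  0.13] 0.0 0.0
40 -30 [-1.16  1.33  0.91  1.23 -0.24  1.47 -0.58] 0.0 0.0
40 30 [-1.65  1.57  1.37  1.9  -1.08  0.63  0.81] 0.0 0.0
40 -60 [-0.87  1.3   0.63  0.98 -0.25  1.8  -1.04] 0.0 0.0
40 60 [-0.1   1.11 -1.08  2.14  2.04  1.57 -0.89] 0.0 0.0
40 90 [ 0.33  1.45 -1.45  2.29  2.43  1.48 -0.15] 0.0 0.0
40 -90 [-0.5   1.23  0.04  0.89 -0.13  1.88 -1.67] 0.0006 0.17
40 180 [-0.14  0.93 -0.04  1.65 -1.    1.06 -2.21] 0.0 0.0
20 0 [-1.52  1.73  1.37  1.45 -0.43  1.2  -0.1 ] 0.0 0.0
20 -30 [-1.08  1.43  0.7   1.02  0.09  1.76 -0.75] 0.0 0.0
20 30 [-1.75  1.81  1.37  1.87 -0.75  0.57  0.34] 0.0 0.0
20 -60 [-0.9   1.37  0.61  0.99 -0.11  1.88 -1.02] 0.0337 9.4
20 60 [-0.41  1.14 -0.72  2.18  2.17  1.78 -1.25] 0.0 0.0
20 90 [ 0.4   1.86 -1.45  2.35  3.09  1.64  0.1 ] 0.0 0.0
20 -90 [-0.47  1.23 -0.03  1.   -0.13  1.88 -1.71] 0.049 13.57
20 180 [-0.    1.1  -0.14  1.56 -1.09  1.29 -2.08] 0.0 0.0
```

```bash
python3 - <<'E'
from plan import *
for h in(.06,.003): print(delta(G+a*.0187+[0,0,h],Rp[1]))
E
```

```text
(array([ 0.0844, -0.0546, -0.0024]), array([ 0.31, -0.13, -0.08]))
(array([ 0.1337, -0.0832, -0.0024]), array([ 0.31, -0.13, -0.08]))
```

```bash
python3 -m handwheel '[{"jaw":100,"x":0.03,"y":-0.02,"z":-0.0024,"ax":0.3,"ay":-0.1,"az":-0.1},{"jaw":100,"x":0.06,"y":-0.039,"z":-0.0024,"ax":0.3,"ay":-0.1,"az":-0.1},{"jaw":100,"x":0.084,"y":-0.0546,"z":-0.0024,"ax":0.3,"ay":-0.1,"az":-0.1},{"jaw":100,"x":0.1,"y":-0.064,"z":-0.0024,"ax":0.3,"ay":-0.1,"az":-0.1},{"jaw":100,"x":0.1,"y":-0.064,"z":-0.0024,"ax":0.3,"ay":-0.1,"az":-0.1}]'; python3 - <<'E'
from plan import *
P,R,o=cur();print(delta(G+a*.0187+[0,0,.003],Rp[1]))
with open('log.txt','a') as f: f.write(repr([list(o['joints']),list(P),list(o['tcp_rot'])])+'\n')
snap('side','side2'); crop('side2',290,140,450,260,5,'cs2b')
E
```

```text
clock: 2.62
tool_pos: [0.5138, -0.1508, 0.0495]
tcp_rot: [1.579, 1.045, 1.932]
ft_force: [-0.8, 0.5, 0.9]
finger_gap: 0.0853
(array([ 0.0306, -0.0183,  0.0016]), array([-0.12, -0.2 , -0.14]))
```

View pics/cs2b.png

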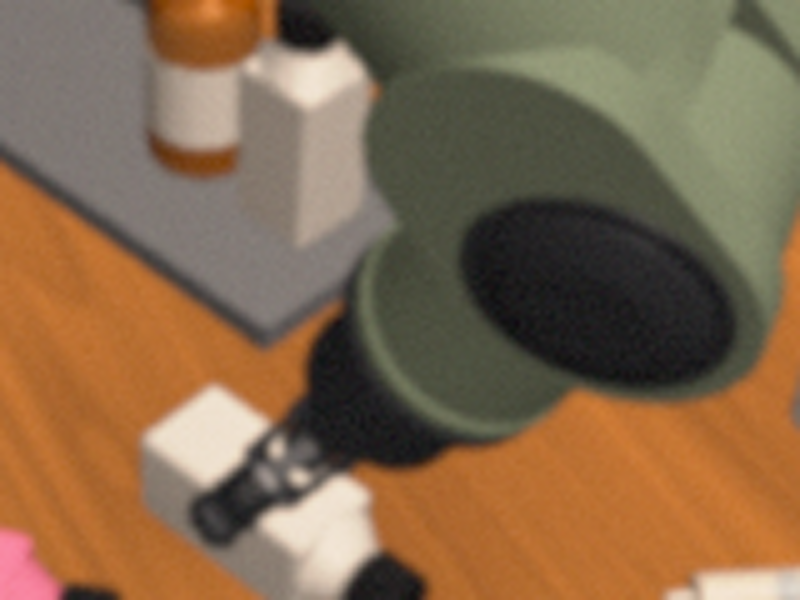

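The left finger is at crop (215,515), in front of the bottle's near face, with the gripper tilted toward the cap. It looks straddled, so I'll descend and close.

```bash
python3 -m handwheel '[{"jaw":100,"x":0.015,"y":-0.009,"z":0.0015},{"jaw":100,"x":0.03,"y":-0.018,"z":0.0015},{"jaw":100,"x":0.0305,"y":-0.018,"z":0.0015},{"jaw":60,"x":0.0305,"y":-0.018,"z":0.0015},{"jaw":40,"x":0.0305,"y":-0.018,"z":0.0015},{"jaw":20,"x":0.0305,"y":-0.018,"z":0.0015},{"jaw":20,"x":0.0305,"y":-0.018,"z":0.0015},{"jaw":20,"x":0.0305,"y":-0.018,"z":0.0015},{"jaw":20,"x":0.0305,"y":-0.018,"z":0.0015},{"jaw":20,"x":0.0305,"y":-0.018,"z":0.0015}]'; python3 - <<'E'
from plan import *
P,R,o=cur();print(delta(G+a*.0187+[0,0,.003],Rp[1]),o['finger_gap'])
with open('log.txt','a') as f: f.write(repr([list(o['joints']),list(P),list(o['tcp_rot'])])+'\n')
snap('side','side3'); crop('side3',290,140,450,260,5,'cs3b')
E
```

```text
(array([ 0.0329, -0.0186,  0.001 ]), array([-0.1 , -0.11, -0.07])) 0.08537170531117823invalid input
```

View pics/cs3b.png

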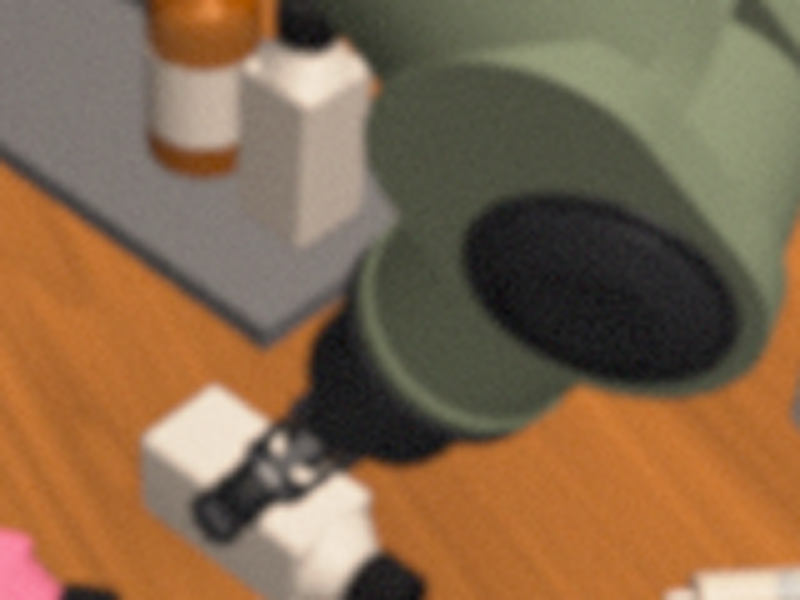

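```bash
python3 -m handwheel '[{"jaw":100,"x":0.015,"y":-0.009,"z":0.0012,"ax":0,"ay":0,"az":0},{"jaw":100,"x":0.03,"y":-0.018,"z":0.0012,"ax":0,"ay":0,"az":0},{"jaw":100,"x":0.032,"y":-0.018,"z":0.0012,"ax":0,"ay":0,"az":0},{"jaw":60,"x":0.032,"y":-0.018,"z":0.0012,"ax":0,"ay":0,"az":0},{"jaw":40,"x":0.032,"y":-0.018,"z":0.0012,"ax":0,"ay":0,"az":0},{"jaw":20,"x":0.032,"y":-0.018,"z":0.0012,"ax":0,"ay":0,"az":0},{"jaw":20,"x":0.032,"y":-0.018,"z":0.0012,"ax":0,"ay":0,"az":0},{"jaw":20,"x":0.032,"y":-0.018,"z":0.0012,"ax":0,"ay":0,"az":0},{"jaw":20,"x":0.032,"y":-0.018,"z":0.0012,"ax":0,"ay":0,"az":0},{"jaw":20,"x":0.032,"y":-0.018,"z":0.0012,"ax":0,"ay":0,"az":0}]'; python3 - <<'E'
from plan import *
P,R,o=cur();print(delta(G+a*.0187+[0,0,.003],Rp[1]),o['finger_gap'])
with open('log.txt','a') as f: f.write(repr([list(o['joints']),list(P),list(o['tcp_rot'])])+'\n')
snap('side','side4'); crop('side4',290,140,450,260,5,'cs4b')
E
```

```text
clock: 3.55
tool_pos: [0.5172, -0.152, 0.0174]
tcp_rot: [1.569, 1.049, 1.922]
ft_force: [-0.5, -1.7, 9.4]
finger_gap: 0.0537
(array([ 0.0041, -0.0001, -0.0013]), array([-0.04,  0.09,  0.11])) 0.053684019845045394
```

View pics/cs4b.png

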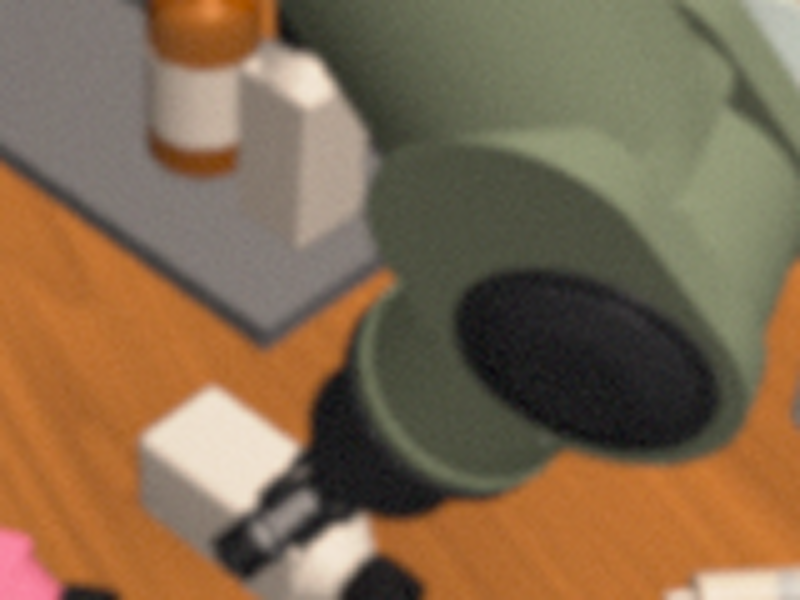

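Gripped, with a 53.7 mm opening. Now I'll lift and check the hold.

```bash
python3 -m handwheel '[{"jaw":20,"x":-0.01,"y":0.006,"z":0,"ax":0,"ay":0,"az":0},{"jaw":20,"x":-0.03,"y":0.0173,"z":0,"ax":0,"ay":0,"az":0},{"jaw":20,"x":-0.06,"y":0.0346,"z":0,"ax":0,"ay":0,"az":0},{"jaw":20,"x":-0.09,"y":0.052,"z":0,"ax":0,"ay":0,"az":0},{"jaw":20,"x":-0.12,"y":0.069,"z":0,"ax":0,"ay":0,"az":0},{"jaw":20,"x":-0.15,"y":0.0866,"z":0,"ax":0,"ay":0,"az":0},{"jaw":20,"x":-0.173,"y":0.1,"z":0,"ax":0,"ay":0,"az":0},{"jaw":20,"x":-0.173,"y":0.1,"z":0,"ax":0,"ay":0,"az":0},{"jaw":20,"x":-0.173,"y":0.1,"z":0,"ax":0,"ay":0,"az":0}]'; python3 - <<'E'
from plan import *
P,R,o=cur();print(o['finger_gap'],o['joints'].round(2),o['ft_force'])
with open('log.txt','a') as f: f.write(repr([list(o['joints']),list(P),list(o['tcp_rot'])])+'\n')
snap('side','side5'); crop('side5',270,80,480,240,3.8,'cs5b')
E
python3 kin.py
cat > path.py <<'E'
from ik import *
C=np.array([.596,.176,0])
P0,R0,o=cur();q0=np.array(o['joints'])
for dyaw in(-10,-20,-30,-40):
    th=np.radians(30);Rd=Ro.from_rotvec([0,0,np.radians(dyaw)])
    R=Rd*mk(u*np.cos(th)-Z*np.sin(th),n); P=C+.1*ty+[0,0,.004+.072]+R.apply([.0187,0,0])
    q=q0.copy()
    rv=(R0.inv()*R).as_rotvec()
    print(dyaw,np.degrees(rv).round(1))
    for s in np.linspace(0,1,9)[1:]:
        Rs=R0*Ro.from_rotvec(rv*s); Ps=P0+(P+[0,0,.16]-P0)*s; q,e,d=ik(Ps,Rs,q); print(q.round(2),round(e,4),round(d,2))
    for h in(.08,0): q,e,d=ik(P+[0,0,h],R,q); print(h,q.round(2),round(e,4),round(d,2))
    # link points
    w=P-R.apply([.325,0,0]); print('wrist',w.round(3))
E
python3 path.py
```

```text
clock: 4.35
tool_pos: [0.5167, -0.1517, 0.2175]
tcp_rot: [1.567, 1.05, 1.921]
ft_force: [-1.3, 0.3, -3.6]
finger_gap: 0.0534
0.05340778757902209 [ 0.23  0.64  0.26  1.6  -0.51  1.37  1.04] [-1.28434495  0.27920564 -3.61571285]
7 9.300267439870657e-10 (-1, -1, -1, -1) [ 3.2030e-01  5.2970e-01  4.2070e-01  3.2790e-01 -0.0000e+00 -2.1300e-02
 -0.0000e+00 -3.7500e-02  0.0000e+00 -4.0000e-04  1.5708e+00]
3.74995869694723e-05
-10 [ 10.6   2.9 -89.7]
[ 0.04  0.53  0.29  1.72 -0.43  1.16  0.86] 0.0 0.0
[-0.2   0.45  0.34  1.81 -0.3   1.    0.61] 0.0 0.0
[-0.47  0.43  0.42  1.85 -0.13  0.91  0.29] 0.0 0.0
[-0.74  0.47  0.52  1.85  0.04  0.91 -0.02] 0.0 0.0
[-0.96  0.57  0.6   1.79  0.16  0.98 -0.26] 0.0 0.0
[-1.11  0.71  0.66  1.69  0.23  1.1  -0.43] 0.0 0.0
[-1.2   0.86  0.69  1.55  0.27  1.26 -0.53] 0.0 0.0
[-1.25  1.03  0.72  1.38  0.3   1.45 -0.58] 0.0 0.0
0.08 [-1.24  1.13  0.68  1.39  0.26  1.37 -0.65] 0.0 0.0
0 [-1.22  1.24  0.64  1.37  0.22  1.3  -0.71] 0.0 0.0
wrist [0.517 0.532 0.229]
-20 [ 21.4   5.7 -88.9]
[ 0.03  0.53  0.3   1.72 -0.43  1.17  0.84] 0.0 0.0
[-0.21  0.46  0.35  1.8
[... 935 characters left out ...]
  0.68  1.14  0.09  1.69 -0.73] 0.0 0.0
0 [-1.07  1.32  0.65  1.12  0.05  1.62 -0.78] 0.0 0.0
wrist [0.609 0.532 0.229]
-40 [ 42.7  11.5 -85.9]
[ 0.02  0.54  0.31  1.71 -0.43  1.2   0.8 ] 0.0 0.0
[-0.22  0.49  0.38  1.77 -0.31  1.08  0.49] 0.0 0.0
[-0.48  0.5   0.47  1.77 -0.17  1.06  0.15] 0.0 0.0
[-0.7   0.57  0.55  1.72 -0.06  1.12 -0.14] 0.0 0.0
[-0.86  0.68  0.61  1.61  0.    1.25 -0.37] 0.0 0.0
[-0.97  0.83  0.66  1.46  0.03  1.43 -0.53] 0.0 0.0
[-1.02  0.99  0.69  1.26  0.04  1.65 -0.65] 0.0 0.0
[-1.1   1.24  0.96  1.04 -0.1   1.88 -0.6 ] 0.0024 0.68
0.08 [-1.08  1.34  0.93  1.03 -0.16  1.83 -0.65] 0.0 0.0
0 [-1.07  1.43  0.89  1.01 -0.21  1.77 -0.71] 0.0 0.0
wrist [0.653 0.521 0.229]
```

View pics/cs5b.png

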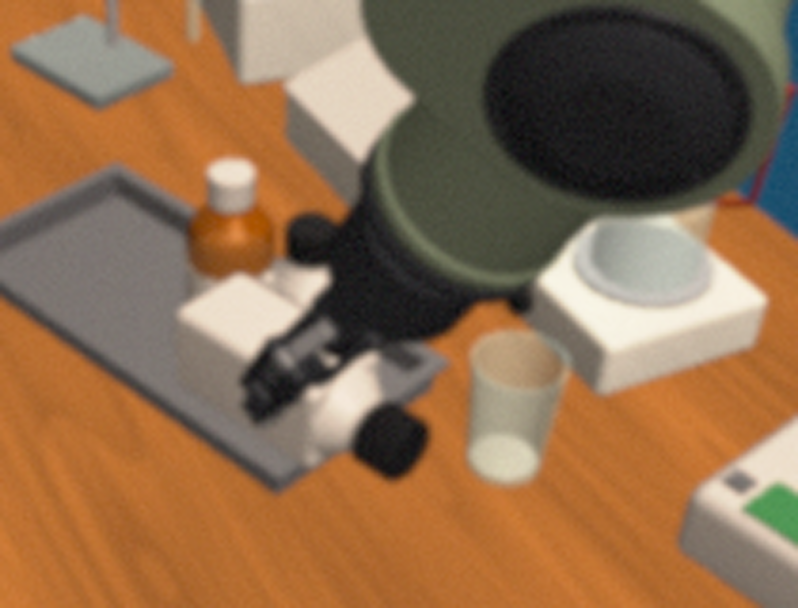

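```bash
python3 - <<'E'
from h import *
t=load('top0');s=load('side0')
for n,uv in [('plate tl',(58,138)),('plate bl',(65,167)),('plate br',(115,153)),('plate tr',(108,126))]: print(n,onz(t,uv,0).round(3))
print('clamp left',tri(t,(42,106),s,(296,52)),'tip',tri(t,(98,99),s,(323,57)),'rod end black',tri(t,(54,119),s,(299,47)))
print('grey box left top', onz(t,(30,205),.2), onz(t,(30,205),.3))
crop('top0',0,80,160,200,5,'ct6');crop('side0',240,20,360,110,6.5,'cs6')
E
```

```text
plate tl [0.702 0.687 0.   ]
plate bl [0.617 0.659 0.   ]
plate br [0.659 0.524 0.   ]
plate tr [0.738 0.55  0.   ]
clamp left (array([0.72699592, 0.65159123, 0.15194981]), np.float64(0.01649395646698044)) tip (array([0.74867557, 0.49475089, 0.18615324]), np.float64(0.015124228058475096)) rod end black (array([0.69720029, 0.59208879, 0.19265892]), np.float64(0.02166278050653621))
grey box left top [0.47387236 0.62250092 0.2       ] [0.45595999 0.56226566 0.3       ]
```

View pics/ct6.png

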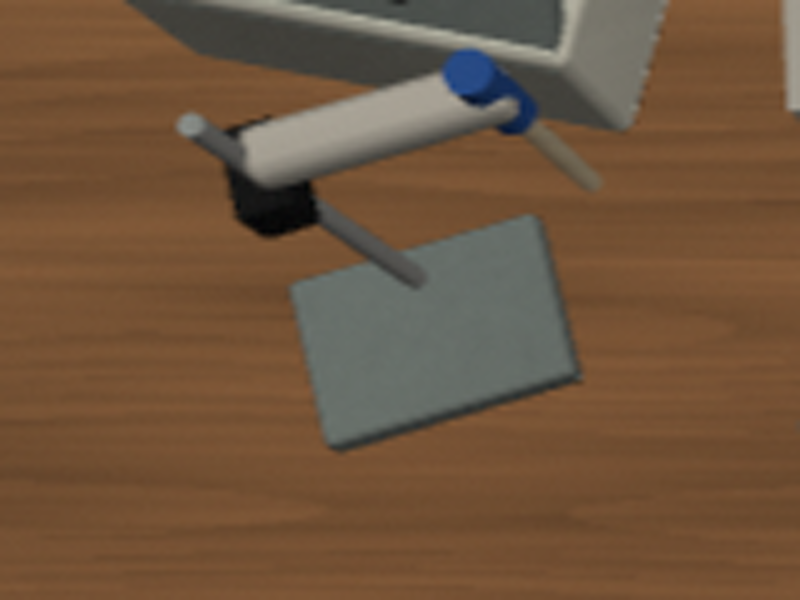

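View pics/cs6.png

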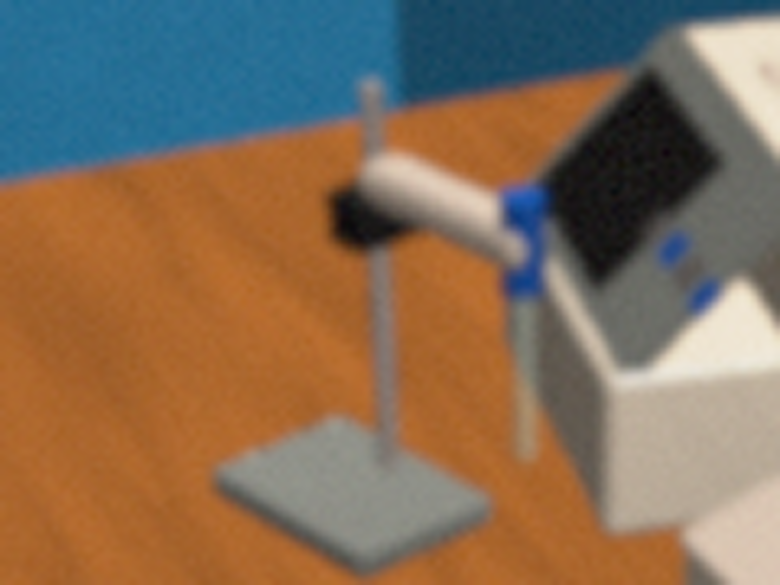

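```bash
python3 - <<'E'
from h import *
t=load('top0');s=load('side0')
print('rod',tri(t,(38,105),s,(296.9,33)), onz(t,(83,136),0))
print('box bottom corners (side)',onz(s,(112,109),0),onz(s,(237,95),0))
print('box top/face corner',tri(t,(32,208),s,(222,0)))
E
```

```text
rod (array([0.70713947, 0.60971424, 0.23530706]), np.float64(0.005208296686379749)) [0.70788812 0.61770819 0.        ]
box bottom corners (side) [0.0383547  0.80791178 0.        ] [0.48871465 0.71244044 0.        ]
box top/face corner (array([0.43905046, 0.49087704, 0.4094108 ]), np.float64(0.016827196206453118))
```

```bash
python3 - <<'E'
from h import *
crop('side0',80,0,250,120,4.7,'cs7');crop('top0',0,190,100,345,4,'ct7')
E
```

```text
(no output)
```

View pics/cs7.png

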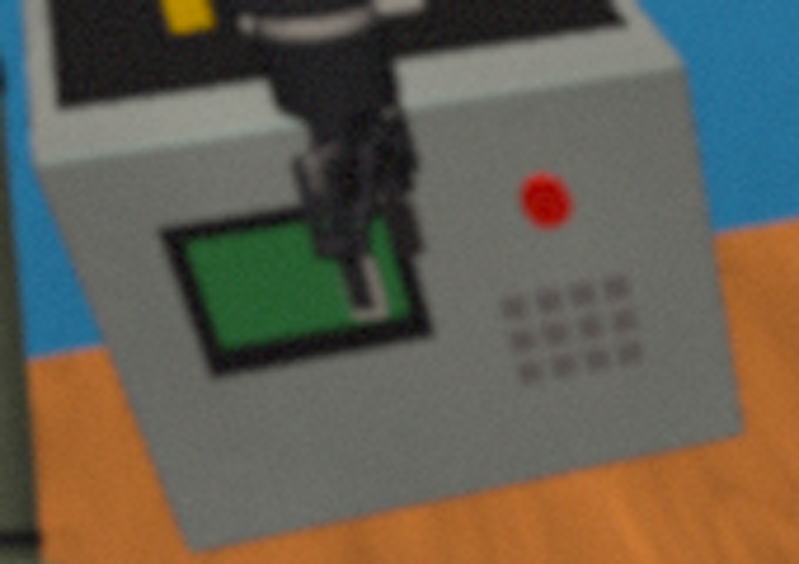

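View pics/ct7.png

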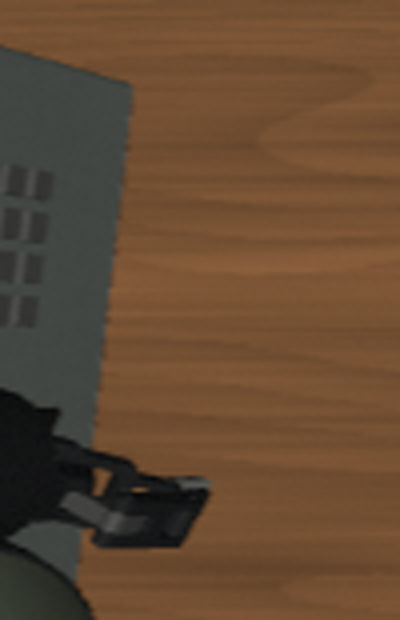

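```bash
cat > path2.py <<'E'
from ik import *
C=np.array([.596,.176,0])
th=np.radians(30);Rd=Ro.from_rotvec([0,0,np.radians(-10)])
Rfin=Rd*mk(u*np.cos(th)-Z*np.sin(th),n); Pfin=C+.095*ty+[0,0,.004+.072]+Rfin.apply([.0187,0,0])
if __name__=='__main__':
    P0,R0,o=cur();q=np.array(o['joints'])
    rv=(R0.inv()*Rfin).as_rotvec()
    W1=np.array([.45,.06,.32]);R1=R0*Ro.from_rotvec(rv*.5)
    print('W1',delta(W1,R1)); print('W2',delta(Pfin+[0,0,.16],Rfin)); print('W2 from W1',delta(Pfin+[0,0,.16],Rfin,W1,R1))
    print(Pfin)
    for s in(.33,.66,1): q,e,d=ik(P0+(W1-P0)*s,R0*Ro.from_rotvec(rv*.5*s),q);print(q.round(2),e.round(4),d.round(2))
    for s in(.33,.66,1): q,e,d=ik(W1+(Pfin+[0,0,.16]-W1)*s,R0*Ro.from_rotvec(rv*(.5+.5*s)),q);print(q.round(2),e.round(4),d.round(2))
E
python3 path2.py
```

```text
W1 (array([0.0202, 0.2436, 0.0111]), array([  5.32,   1.43, -44.83]))
W2 (array([0.1696, 0.3161, 0.1882]), array([ 10.65,   2.86, -89.66]))
W2 from W1 (array([0.0449, 0.1696, 0.1678]), array([  5.32,   1.43, -44.83]))
[0.56865    0.25012167 0.06665   ]
[-0.03  0.41  0.29  1.8  -0.36  1.14  0.76] 0.0 0.0
[-0.33  0.24  0.27  1.91 -0.07  1.04  0.28] 0.0 0.0
[-0.61  0.17  0.19  1.92  0.24  1.14 -0.26] 0.0 0.0
[-0.82  0.38  0.21  1.82  0.42  1.22 -0.57] 0.0 0.0
[-0.96  0.63  0.25  1.64  0.52  1.37 -0.74] 0.0 0.0
[-1.04  0.91  0.3   1.37  0.57  1.57 -0.8 ] 0.0 0.0
```

```bash
python3 -m handwheel '[{"jaw":20,"x":0.003,"y":0.03,"z":0.001,"ax":0.7,"ay":0.2,"az":-5.6},{"jaw":20,"x":0.005,"y":0.061,"z":0.003,"ax":1.3,"ay":0.4,"az":-11.2},{"jaw":20,"x":0.008,"y":0.091,"z":0.004,"ax":2,"ay":0.5,"az":-16.8},{"jaw":20,"x":0.01,"y":0.122,"z":0.0055,"ax":2.7,"ay":0.7,"az":-22.4},{"jaw":20,"x":0.013,"y":0.152,"z":0.007,"ax":3.3,"ay":0.9,"az":-28},{"jaw":20,"x":0.015,"y":0.183,"z":0.008,"ax":4,"ay":1.1,"az":-33.6},{"jaw":20,"x":0.018,"y":0.213,"z":0.01,"ax":4.6,"ay":1.2,"az":-39.2},{"jaw":20,"x":0.02,"y":0.244,"z":0.011,"ax":5.3,"ay":1.4,"az":-44.8},{"jaw":20,"x":0.02,"y":0.244,"z":0.011,"ax":5.3,"ay":1.4,"az":-44.8},{"jaw":20,"x":0.02,"y":0.244,"z":0.011,"ax":5.3,"ay":1.4,"az":-44.8},{"jaw":20,"x":0.02,"y":0.244,"z":0.011,"ax":5.3,"ay":1.4,"az":-44.8},{"jaw":20,"x":0.02,"y":0.244,"z":0.011,"ax":5.3,"ay":1.4,"az":-44.8}]'; python3 - <<'E'
from path2 import *
P,R,o=cur();print(o['finger_gap'],o['joints'].round(2));print('W2',delta(Pfin+[0,0,.16],Rfin))
with open('log.txt','a') as f: f.write(repr([list(o['joints']),list(P),list(o['tcp_rot'])])+'\n')
snap('side','side8')
E
```

```text
clock: 5.4
tool_pos: [0.4496, 0.0599, 0.3191]
tcp_rot: [-1.718, 1.307, -1.445]
ft_force: [0.0, -0.3, -3.4]
finger_gap: 0.0538
0.05380719053286591 [-0.73  0.18  0.32  1.92  0.22  1.13 -0.23]
W2 (array([0.0439, 0.169 , 0.1685]), array([  5.46,   1.35, -44.91]))
```

View pics/side8.png

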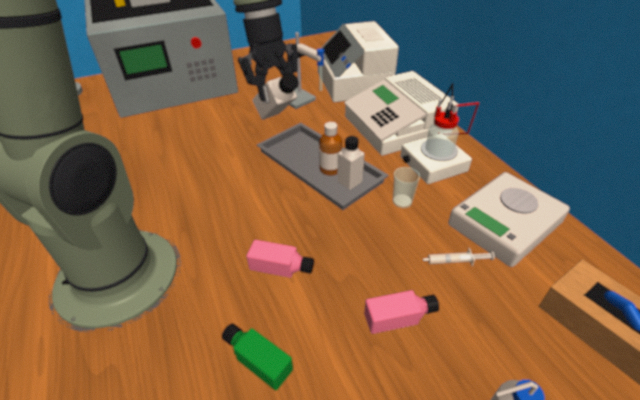

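The bottle is held at about (280,92), partly turned, with its cap toward the camera. The tray is untouched. Next I go above the target.

```bash
python3 -m handwheel '[{"jaw":20,"x":0.005,"y":0.021,"z":0.021,"ax":0.7,"ay":0.2,"az":-5.6},{"jaw":20,"x":0.011,"y":0.042,"z":0.042,"ax":1.4,"ay":0.3,"az":-11.2},{"jaw":20,"x":0.016,"y":0.063,"z":0.063,"ax":2,"ay":0.5,"az":-16.8},{"jaw":20,"x":0.022,"y":0.0845,"z":0.084,"ax":2.7,"ay":0.7,"az":-22.4},{"jaw":20,"x":0.027,"y":0.106,"z":0.105,"ax":3.4,"ay":0.8,"az":-28},{"jaw":20,"x":0.033,"y":0.127,"z":0.126,"ax":4.1,"ay":1,"az":-33.7},{"jaw":20,"x":0.038,"y":0.148,"z":0.147,"ax":4.8,"ay":1.2,"az":-39.3},{"jaw":20,"x":0.044,"y":0.169,"z":0.1685,"ax":5.5,"ay":1.35,"az":-44.9},{"jaw":20,"x":0.044,"y":0.169,"z":0.1685,"ax":5.5,"ay":1.35,"az":-44.9},{"jaw":20,"x":0.044,"y":0.169,"z":0.1685,"ax":5.5,"ay":1.35,"az":-44.9},{"jaw":20,"x":0.044,"y":0.169,"z":0.1685,"ax":5.5,"ay":1.35,"az":-44.9},{"jaw":20,"x":0.044,"y":0.169,"z":0.1685,"ax":5.5,"ay":1.35,"az":-44.9},{"jaw":20,"x":0.044,"y":0.169,"z":0.1685,"ax":5.5,"ay":1.35,"az":-44.9}]'; python3 - <<'E'
from path2 import *
P,R,o=cur();print(o['finger_gap'],o['joints'].round(2));print('W2',delta(Pfin+[0,0,.16],Rfin))
with open('log.txt','a') as f: f.write(repr([list(o['joints']),list(P),list(o['tcp_rot'])])+'\n')
snap('side','side9');snap('top','top9');crop('side9',220,40,380,160,5,'cs9');crop('top9',100,90,260,210,5,'ct9')
E
```

```text
clock: 6.53
tool_pos: [0.5701, 0.2489, 0.23]
tcp_rot: [-1.565, 0.527, -1.391]
ft_force: [0.6, -0.1, -2.8]
finger_gap: 0.0533
0.05333222459668747 [-1.07  0.92  0.37  1.38  0.53  1.55 -0.77]
W2 (array([ 0.0004,  0.0037, -0.0012]), array([-0.36, -0.04, -0.19]))
```

View pics/cs9.png

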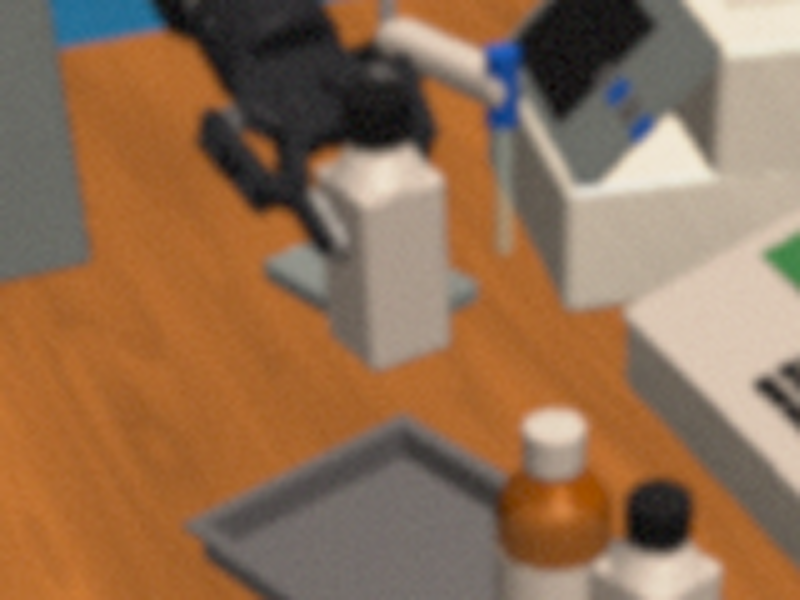

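View pics/ct9.png

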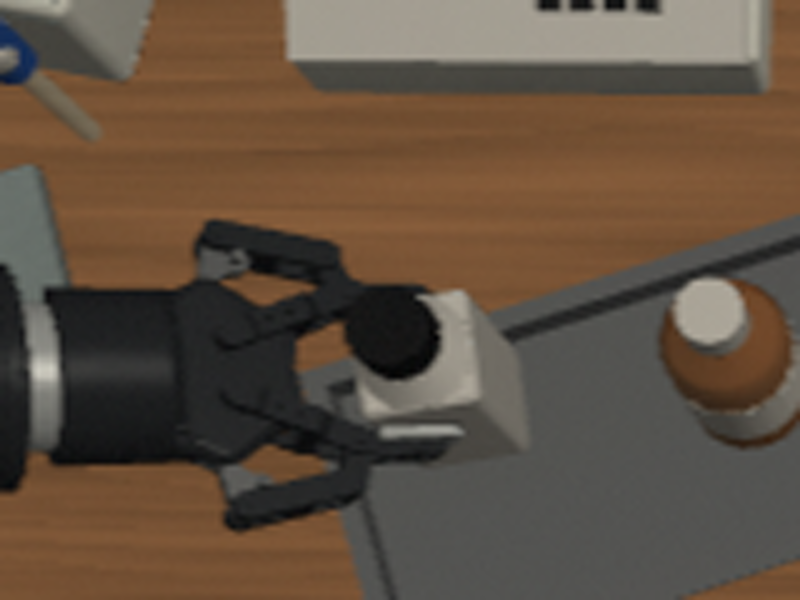

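```bash
python3 - <<'E'
from path2 import *
t=load('top9');s=load('side9')
f=lambda p,o:((p[0]+.5)/5+o[0]-.5,(p[1]+.5)/5+o[1]-.5)
pts={}
for nme,a,b in [('cap',(393,332),(380,100)),('A base',(528,450),(378,366)),('A sh',(475,398),(375,208)),('B base',(525,365),(450,345)),('B sh',(467,293),(443,180))]:
    P,e=tri(t,f(a,(100,90)),s,f(b,(220,40))); pts[nme]=P; print(nme,P.round(4),e.round(4))
for c in 'AB':
    v=pts[c+' sh']-pts[c+' base']; print(c,np.linalg.norm(v),np.degrees(v[:2]/v[2]))
xd=np.array([ty[1],-ty[0],0]);r=pts['cap']-C; print('cap in tray',r@xd,r@ty)
print(t['K'][0,0],cur()[2]['tool_pos'])
E
```

```text
cap [0.5652 0.2549 0.3097] 0.0073
A base [0.5464 0.2283 0.169 ] 0.006
A sh [0.5493 0.2306 0.2627] 0.0089
B base [0.5903 0.2312 0.1694] 0.0091
B sh [0.5938 0.2358 0.2677] 0.0038
A 0.0938666336670849 [1.77714041 1.38759511]
B 0.09846557165943719 [2.04781748 2.64758963]
cap in tray -0.004075902974075833 0.0845797842782649
474.7937178187228 [0.56975136 0.24959486 0.22965089]
```

```bash
python3 - <<'E'
from path2 import *
P,R,o=cur(); print(R.inv().apply([0,0,-.1]).round(4),o['ft_force'])
print(delta(np.r_[Pfin[:2],Pfin[2]+.018],Rfin), delta(Pfin,Rfin))
E
```

```text
[ 0.0503  0.0864 -0.0005] [-0.92199547  0.39422412 -2.87055211]
(array([ 0.0723,  0.1257, -0.0017]), array([-0.31,  0.  , -0.18])) (array([ 0.0813,  0.1413, -0.0017]), array([-0.31,  0.  , -0.18]))
```

```bash
python3 -m handwheel '[{"jaw":20,"x":0.01,"y":0.0175,"z":-0.001,"ax":-0.2,"ay":0,"az":0},{"jaw":20,"x":0.025,"y":0.0435,"z":-0.001,"ax":-0.2,"ay":0,"az":0},{"jaw":20,"x":0.04,"y":0.0695,"z":-0.001,"ax":-0.2,"ay":0,"az":0},{"jaw":20,"x":0.055,"y":0.0955,"z":-0.001,"ax":-0.2,"ay":0,"az":0},{"jaw":20,"x":0.065,"y":0.113,"z":-0.0015,"ax":-0.2,"ay":0,"az":0},{"jaw":20,"x":0.071,"y":0.1235,"z":-0.0015,"ax":-0.2,"ay":0,"az":0},{"jaw":20,"x":0.0725,"y":0.126,"z":-0.0015,"ax":-0.2,"ay":0,"az":0},{"jaw":20,"x":0.0725,"y":0.126,"z":-0.0015,"ax":-0.2,"ay":0,"az":0},{"jaw":20,"x":0.0725,"y":0.126,"z":-0.0015,"ax":-0.2,"ay":0,"az":0}]'; python3 - <<'E'
from path2 import *
P,R,o=cur();print(o['finger_gap'],o['joints'].round(2));print(delta(Pfin,Rfin), P,Pfin,R.inv().apply([0,0,-.1]).round(4))
snap('side','side10');snap('top','top10');crop('side10',220,60,380,180,5,'cs10');crop('top10',100,110,260,230,5,'ct10')
E
```

```text
clock: 7.38
tool_pos: [0.5688, 0.2505, 0.0836]
tcp_rot: [-1.57, 0.524, -1.39]
ft_force: [-0.2, 0.5, -1.7]
finger_gap: 0.0533
0.0533016223920774 [-1.06  1.12  0.33  1.37  0.5   1.41 -0.9 ]
(array([ 0.0088,  0.0145, -0.0002]), array([-0.04,  0.05, -0.05])) [0.5688034  0.25049719 0.08360471] [0.56865    0.25012167 0.06665   ] [ 0.0501  0.0866 -0.0001]
```

View pics/cs10.png

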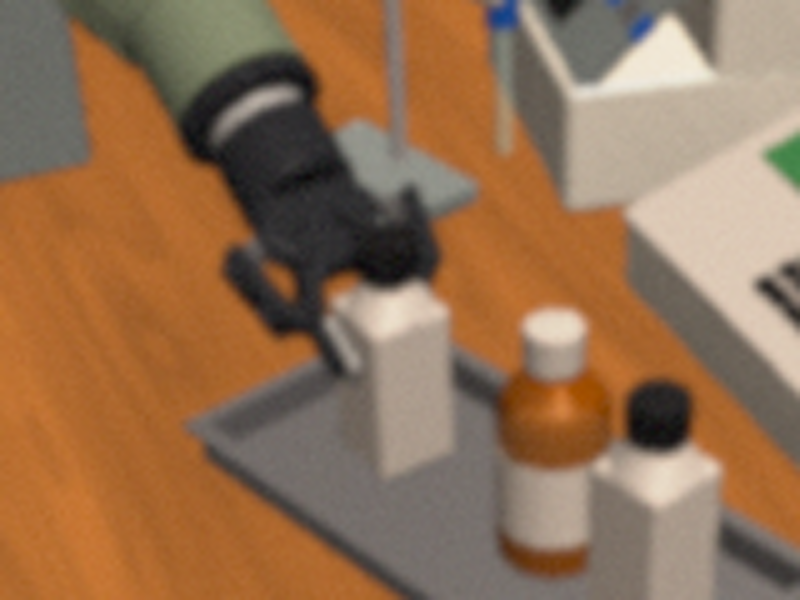

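View pics/ct10.png

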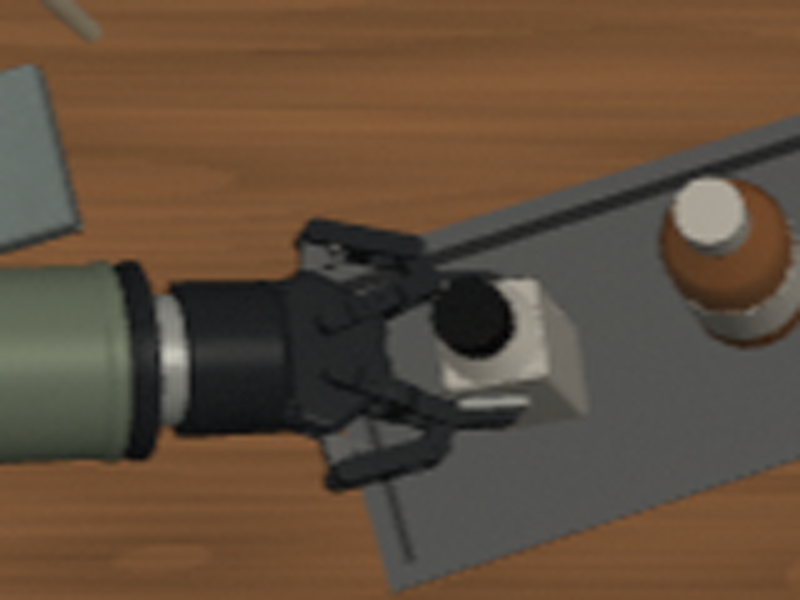

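The bottle hangs upright over the clear end, at side crop (400,390). The amber bottle is about 60 mm away. I'll creep down, watching the force.

```bash
python3 -m handwheel '[{"jaw":20,"x":0.002,"y":0.0035,"z":0,"ax":0,"ay":0,"az":0},{"jaw":20,"x":0.004,"y":0.007,"z":0,"ax":0,"ay":0,"az":0},{"jaw":20,"x":0.006,"y":0.0104,"z":0,"ax":0,"ay":0,"az":0},{"jaw":20,"x":0.006,"y":0.0104,"z":0,"ax":0,"ay":0,"az":0},{"jaw":20,"x":0.006,"y":0.0104,"z":0,"ax":0,"ay":0,"az":0}]'
python3 -m handwheel '[{"jaw":20,"x":0.0005,"y":0.00087,"z":0,"ax":0,"ay":0,"az":0},{"jaw":20,"x":0.001,"y":0.0017,"z":0,"ax":0,"ay":0,"az":0},{"jaw":20,"x":0.001,"y":0.0017,"z":0,"ax":0,"ay":0,"az":0}]'
```

```text
clock: 7.9
tool_pos: [0.5682, 0.2503, 0.07]
tcp_rot: [-1.572, 0.524, -1.39]
ft_force: [-1.4, -0.3, -2.8]
finger_gap: 0.0534
clock: 8.15
tool_pos: [0.5683, 0.2504, 0.0696]
tcp_rot: [-1.571, 0.522, -1.39]
ft_force: [-4.1, 3.4, 12.5]
finger_gap: 0.0537
```

Contact at TCP z ≈ 0.0696, with the force rising to +12 N. I'll ease off slightly and release.

```bash
python3 -m handwheel '[{"jaw":20,"x":-0.0005,"y":-0.0009,"z":0,"ax":0,"ay":0,"az":0},{"jaw":20,"x":-0.0005,"y":-0.0009,"z":0,"ax":0,"ay":0,"az":0}]'
python3 -m handwheel '[{"jaw":60,"x":0,"y":0,"z":0,"ax":0,"ay":0,"az":0},{"jaw":70,"x":0,"y":0,"z":0,"ax":0,"ay":0,"az":0},{"jaw":85,"x":0,"y":0,"z":0,"ax":0,"ay":0,"az":0},{"jaw":100,"x":0,"y":0,"z":0,"ax":0,"ay":0,"az":0},{"jaw":100,"x":0,"y":0,"z":0,"ax":0,"ay":0,"az":0},{"jaw":100,"x":0,"y":0,"z":0,"ax":0,"ay":0,"az":0}]'
python3 - <<'E'
from path2 import *
snap('side','side11');snap('top','top11');crop('side11',220,60,380,180,5,'cs11');crop('top11',100,110,260,230,5,'ct11')
E
```

```text
clock: 8.32
tool_pos: [0.5683, 0.2503, 0.0697]
tcp_rot: [-1.571, 0.524, -1.39]
ft_force: [-2.3, 2.3, 3.3]
finger_gap: 0.0531
clock: 8.82
tool_pos: [0.5683, 0.2502, 0.0693]
tcp_rot: [-1.571, 0.524, -1.39]
ft_force: [0.6, 0.1, -0.4]
finger_gap: 0.0851
```

View pics/cs11.png

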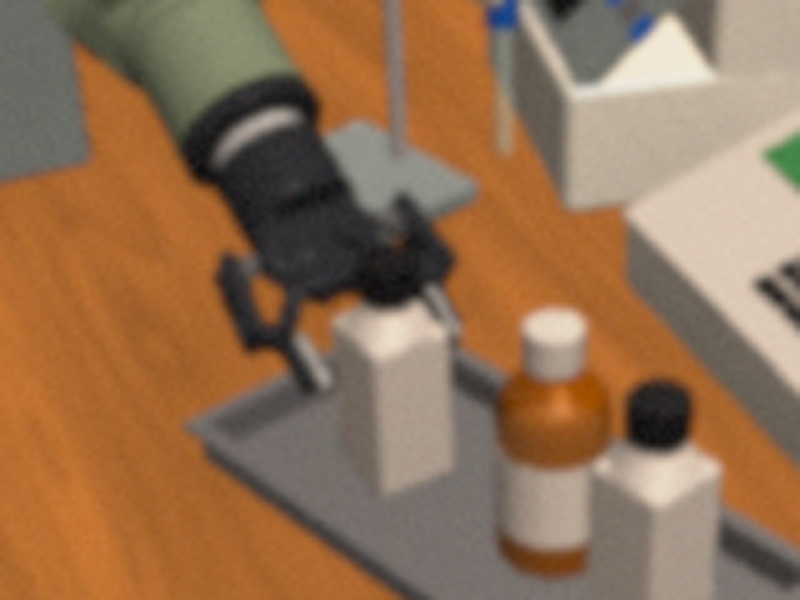

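View pics/ct11.png

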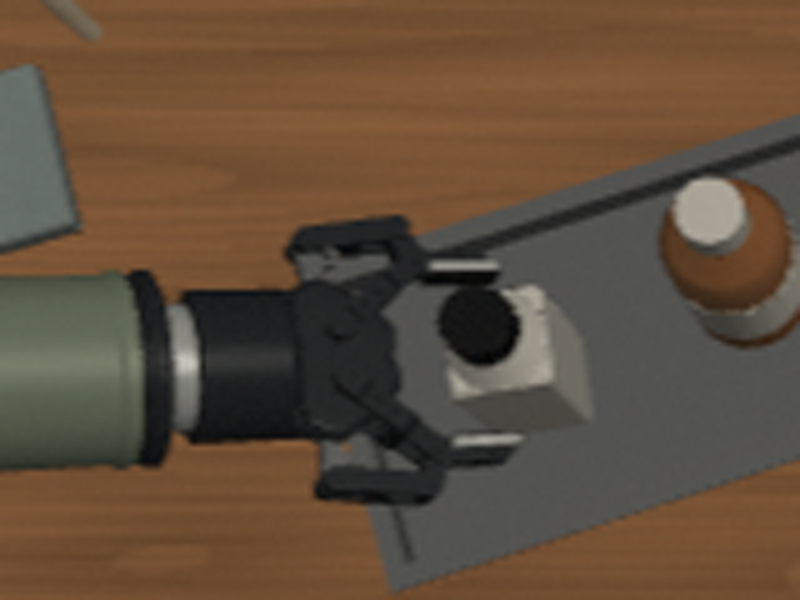

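The bottle stands and both pads are clear, at side crop (315,365) and (440,310). I'll back off along the fingers, then go up.

```bash
python3 -m handwheel '[{"jaw":100,"x":-0.01,"y":0,"z":0,"ax":0,"ay":0,"az":0},{"jaw":100,"x":-0.02,"y":0,"z":0,"ax":0,"ay":0,"az":0},{"jaw":100,"x":-0.035,"y":0,"z":0,"ax":0,"ay":0,"az":0},{"jaw":100,"x":-0.05,"y":0,"z":0,"ax":0,"ay":0,"az":0},{"jaw":100,"x":-0.065,"y":0,"z":0,"ax":0,"ay":0,"az":0},{"jaw":100,"x":-0.08,"y":0,"z":0,"ax":0,"ay":0,"az":0},{"jaw":100,"x":-0.08,"y":0,"z":0,"ax":0,"ay":0,"az":0},{"jaw":100,"x":-0.09,"y":-0.0173,"z":0,"ax":0,"ay":0,"az":0},{"jaw":100,"x":-0.105,"y":-0.0433,"z":0,"ax":0,"ay":0,"az":0},{"jaw":100,"x":-0.12,"y":-0.0693,"z":0,"ax":0,"ay":0,"az":0},{"jaw":100,"x":-0.12,"y":-0.0693,"z":0,"ax":0,"ay":0,"az":0},{"jaw":100,"x":-0.12,"y":-0.0693,"z":0,"ax":0,"ay":0,"az":0},{"jaw":100,"x":-0.12,"y":-0.0693,"z":0,"ax":0,"ay":0,"az":0}]'
python3 - <<'E'
from path2 import *
print(np.abs(cur()[2]['qd']).max())
snap('side','side12');snap('top','top12');crop('side12',220,60,380,180,5,'cs12');crop('top12',100,110,260,230,5,'ct12')
E
```

```text
clock: 10.0
tool_pos: [0.5557, 0.3185, 0.1891]
tcp_rot: [-1.572, 0.524, -1.39]
ft_force: [0.0, -0.3, -1.6]
finger_gap: 0.0853
0.019204819797881235
```

View pics/cs12.png

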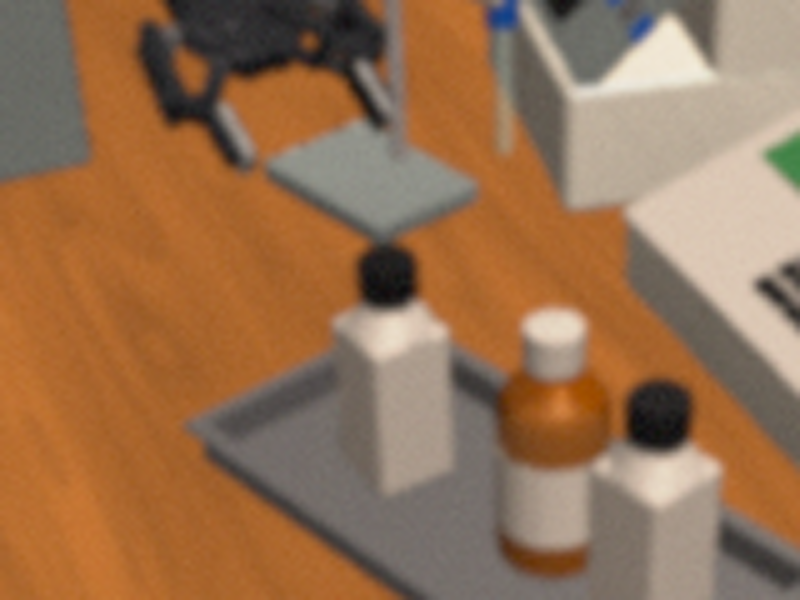

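View pics/ct12.png

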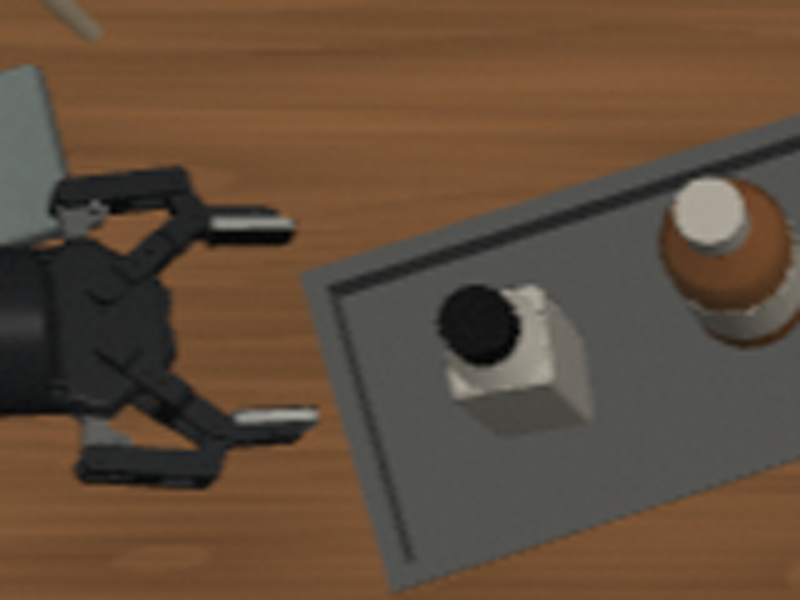

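View pics/side12.png

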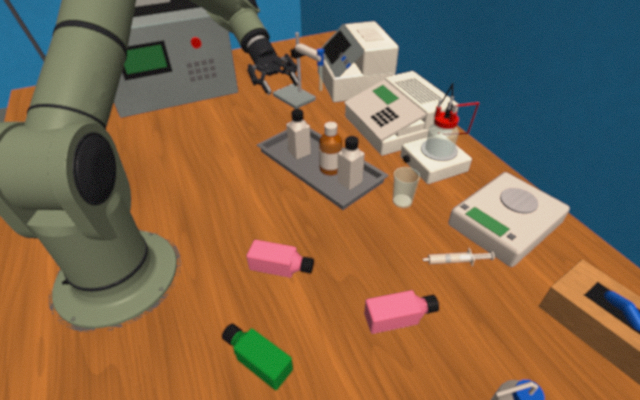

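The bottle stands upright in the clear end of the tray, cap at side crop (387,275), and nothing else has moved. I'll check the numbers, then hand in.

```bash
python3 - <<'E'
from path2 import *
t=load('top12');s=load('side12')
f=lambda p,o:((p[0]+.5)/5+o[0]-.5,(p[1]+.5)/5+o[1]-.5)
xd=np.array([ty[1],-ty[0],0]);pts={}
for nme,a,b in [('cap',(480,325),(387,272)),('A base',(592,415),(388,492)),('A sh',(552,381),(380,345))]:
    P,e=tri(t,f(a,(100,110)),s,f(b,(220,60))); r=P-C; pts[nme]=P; print(nme,P.round(4),e.round(4),'tray',(r@xd).round(4),(r@ty).round(4))
v=pts['A sh']-pts['A base'];print(np.degrees(v[:2]/v[2]))
d0=load('side0')['color'].astype(int);d1=s['color'].astype(int)
for n,(x0,y0,x1,y1) in dict(tray_b=(318,120,370,195),beaker=(390,165,420,208),syr=(420,245,500,268)).items(): print(n,np.abs(d0-d1)[y0:y1,x0:x1].mean())
print(cur()[2]['ft_force'])
ctrl.hand_in()
E
```

```text
cap [0.5637 0.2585 0.1444] 0.0039 tray -0.0043 0.0885
A base [0.5461 0.2293 0.0094] 0.003 tray -0.0303 0.0664
A sh [0.5435 0.2274 0.1176] 0.0078 tray -0.0335 0.0654
[-1.40670934 -1.02808006]
tray_b 2.2162393162393164
beaker 2.121188630490956
syr 2.165036231884058
[ 0.90770083 -0.2983564  -0.31504637]
the job is handed in; nothing more can be done
```

The white bottle now stands upright, cap up, in the clear +y end of the tray. I gripped it across its flat sides, lifted and turned it, and lowered it until it touched the tray floor. I then released it, backed the arm off and handed in at about 10 s.

**Final checks:**
- **Position:** the cap is at about x = -4 mm, y = +88 mm in the tray's frame, inside the limits.
- **Tilt:** I measured about 1.4° and 1.0° on the two axes, which is within the measurement error.
- **Height:** the one base corner I measured came out at z ≈ 9 mm instead of the 4 mm tray floor. The two camera rays missed each other by 3 mm there, so I read it as measurement error. The contact force and the pictures agree that the base is on the floor.
- **Other objects:** in the side view, the tray bottles, beaker and syringe look the same as at the start, apart from image noise.
- **Robot:** the gripper is clear of everything, with no contact force.

One command was refused early on because rows left out some keys; nothing moved, and I resent it in full.

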